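# Sort the returned hardware and log the batch

### The arm

A 6-joint arm with a two-finger parallel gripper is mounted at the origin on the work surface. World frame = base frame: x ahead of the robot, y to its left, z up, the work surface at z = 0. Lengths are in m, angles in degrees, forces in N, time in s.
With the tool pointing down it reaches from about 0.375 to 0.75 m from the base axis. Payload 9 kg.
Tool frame: the origin (TCP) lies where the fingers leave the gripper's body, on its centre line; the fingertips stand 73 mm ahead of it and the grasp point (between the pads) lies 54 mm ahead of it (robot.tip_reach is the distance from the TCP to the fingertips, in m); z points along the fingers, y is the direction in which the jaws open and shut (so a half turn about z gives the same grasp; the last joint's range is limited). The gripper opens to 85 mm and grips with 20 to 120 N. Pads are 22 mm wide; open, the fingers measure 114 mm over their backs; the gripper's body (76 mm by 85 mm) begins 54 mm behind the grasp point. The pads swing forward as they close: fully open they stand 13 mm farther back than shut.
Start: joints at [-79.91, 5.964, 5.575, 89.605, 0, 77.527], TCP at [0.23, -0.554, 0.304] pointing down, gripper open.
Joint ranges: [-171.21, 171.21], [-48.23, 106.86], [-62.78, 66.21], [-105.2, 120.99], [-86.42, 89.51], [-180, 180]. Speed limits (degrees/s): [127.2, 127.2, 147.25, 180, 180, 180].

### API

Orientations are given as [roll, pitch, yaw] about the fixed x, y, z axes, in that order (R = Rz(yaw) Ry(pitch) Rx(roll)).
In Python, from plant import robot gives the robot as it stands. Calls block until the motion is done:
- robot.move_pose(position, orientation): joint-space move of the TCP to a pose.
- robot.line_to(position, vel=0.15, rotation=None, guard=None): straight line of the TCP; rotation=None keeps the orientation; vel is the mean speed in m/s. With guard (N) it stops when the force on the tool has changed by that much, and returns True; else False.
- robot.goto_joints(angles): joint-space move.
- robot.set_gripper(opening): finger opening in m; the grip force is fixed at half the most; returns when the fingers have stopped.
- robot.pause(seconds).
- robot.ik(position, orientation): joint angles nearest the present ones, or None.
- robot.observe(): the state.
- robot.grab_frame(name): name is "side" or "top" or "wrist"; returns the picture (400x640x3 uint8, blue, green, red); there is no depth.
- robot.get_calibration(name): a dict with "vertical_fov" (degrees; the focal length in pixels is half the picture's height over the tangent of half this angle, whatever the lens; pixels are square), "cx", "cy" (the principal point, pixels), "k1" (the pictures are not rectified: a ray, as slopes to the right and down, at radius r is drawn at 1 + k1 r^2 times it, then the intrinsics apply), "rvec" (rotation vector, rad) and "tvec" (3), from world to camera coordinates, as OpenCV has them. Camera axes: x right, y down, z forward; pixel columns grow to the right and rows downward; lengths in m; the calibration is good to about 2 mm. A picture is of the moment at which its call begins: read the wrist's pose just before it. get_calibration takes no time and is no camera call; for the wrist camera it gives the pose at the moment of the call.
A pose or a line that the arm cannot do raises robot.IKError and nothing moves.
- robot.job_done(): hands the job in, once; it reports no verdict.
The state is a dict: "time": time; "q": joint angles; "qvel": joint speeds; "joint_torque": joint torques, N m; "tool_pos": TCP position; "tcp_rot": TCP orientation; "ft_force": force on the tool from outside, world axes, zero at the start; "torque": the same for the moment, N m; "gripper_width": finger opening in m.
Only numpy, scipy, OpenCV 4.12 (cv2) and the standard library are available. Lean on these libraries where they do the work, as an engineer would, in place of code of your own. Each camera call takes 0.05 s, during which the arm holds its last target.

### The job

Sort all the returned hardware on the packing bench into the blue bins: bolt-and-nut sets into the bin with white tags, brass hinges into the one with yellow tags, red-lidded screw tubs into the one with red tags. When everything is sorted, take the stylus and with its tip push the recessed green button in the front of the grey counter fully in for about half a second to log the batch, then lay the stylus flat back in its grey tray. Leave the tape roll, marker and scissors where they are.

Things in the scene. Friction and masses are not known exactly. Their poses are not given: they have to be found in the camera images.
- bolt1: bolt-and-nut set: a dark 16 mm round shank, 60 mm long and bare for 41 mm in its middle, with a bright 24 mm square head at one end and a 24 mm square nut at the other; 70 mm overall, about 130 g, lying down. Origin on the shank's axis, 12 mm above what it lies on, in the middle of the length; x along the shank. May be absent (None)
- bolt2: bolt-and-nut set: a dark 16 mm round shank, 60 mm long and bare for 41 mm in its middle, with a bright 24 mm square head at one end and a 24 mm square nut at the other; 70 mm overall, about 130 g, lying down. Origin on the shank's axis, 12 mm above what it lies on, in the middle of the length; x along the shank. May be absent (None)
- bolt3: bolt-and-nut set: a dark 16 mm round shank, 60 mm long and bare for 41 mm in its middle, with a bright 24 mm square head at one end and a 24 mm square nut at the other; 70 mm overall, about 130 g, lying down. Origin on the shank's axis, 12 mm above what it lies on, in the middle of the length; x along the shank. May be absent (None)
- hinge1: brass cabinet hinge folded shut: a flat block 64 mm (x) by 34 mm (y, barrel included, from y = -17 to +17 mm) and 12 mm thick, with a round 12 mm barrel along its +y edge; about 100 g. Origin under the centre of its underside, z up when right way up. May be absent (None)
- hinge2: brass cabinet hinge folded shut: a flat block 64 mm (x) by 34 mm (y, barrel included, from y = -17 to +17 mm) and 12 mm thick, with a round 12 mm barrel along its +y edge; about 100 g. Origin under the centre of its underside, z up when right way up. May be absent (None)
- tub1: small square tub of screws, clear walls and a red lid, 46 x 46 mm and 37 mm high, about 120 g. Origin at the centre of its underside. May be absent (None)
- tub2: small square tub of screws, clear walls and a red lid, 46 x 46 mm and 37 mm high, about 120 g. Origin at the centre of its underside. May be absent (None)
- bin_white: blue open bin with white tags on its front and back rims: outside 130 (x) x 160 (y) x 60 mm high, walls and floor 5 mm, fixed to the bench. Origin at the centre of its underside, z up
- bin_yellow: blue open bin with yellow tags on its front and back rims: outside 130 (x) x 160 (y) x 60 mm high, walls and floor 5 mm, fixed to the bench. Origin at the centre of its underside, z up
- bin_red: blue open bin with red tags on its front and back rims: outside 130 (x) x 160 (y) x 60 mm high, walls and floor 5 mm, fixed to the bench. Origin at the centre of its underside, z up
- tray: low grey stylus tray, 200 (x) x 100 (y) mm outside, rim 14 mm high, walls and floor 4 mm, fixed to the bench. Origin at the centre of its underside
- stylus: stylus: an orange handle of 14 x 14 mm square section, 95 mm long, with a steel rod of 8 mm diameter and 55 mm length out of its front end; 50 g. Starts lying in the tray. Origin at the centre of the handle, on the axis; x points to the tip
- stylus_tip (a point): the tip of the stylus's rod, on its axis, 102.5 mm ahead of the handle's centre
- counter: grey batch counter with a black display hood on top, 120 deep (x) x 150 wide (y) x 90 mm high (hood to about 140 mm, set back 40 mm from the front), fixed to the bench. Origin at the centre of its underside; its upright front face, 60 mm ahead of the origin, looks along its own -x, to the robot's right. A yellow stripe on its top runs straight over the button
- recess_mouth (a point): centre of the mouth of the square recess in the counter's front face, framed in yellow, 55 mm above the bench; the recess is 18 x 18 mm and its axis is the counter's x (level)
- button_face (a point): centre of the front face of the green spring button (16 mm across), which lies 8 mm deep in the recess; the counter's x points into it
- log_button (a joint): how far the button is pushed in: 0 out, 0.005 m fully in (about 4 N); it counts as pressed beyond 0.0035
- tape_roll: bystander: small cardboard-brown roll of tape, 56 mm across, 30 mm high, lying among the goods. Origin under its centre
- marker: bystander: blue marker pen with black cap, 135 mm long. Origin on its axis 50 mm from the cap's end
- scissors: bystander: scissors with orange handles, 190 mm long. Origin at their pivot, on the underside

How it is judged (in metres and radians):
On the way, in this order (a step that is already met when the one before it is completed fails the run):
1. every item present lies in the bin of its type (x of bolt1 in the frame of bin_white between -0.06 and 0.06 m and y of bolt1 in the frame of bin_white between -0.075 and 0.075 m and z of each of bolt1, bolt2, bolt3 in the frame of bin_white below 0.052 m and linear speed of each of bolt1, bolt2, bolt3, hinge1, hinge2, tub1, tub2 below 0.05 m/s and x of bolt2 in the frame of bin_white between -0.06 and 0.06 m and y of bolt2 in the frame of bin_white between -0.075 and 0.075 m and x of bolt3 in the frame of bin_white between -0.06 and 0.06 m and y of bolt3 in the frame of bin_white between -0.075 and 0.075 m and x of hinge1 in the frame of bin_yellow between -0.06 and 0.06 m and y of hinge1 in the frame of bin_yellow between -0.075 and 0.075 m and z of each of hinge1, hinge2 in the frame of bin_yellow below 0.052 m and x of hinge2 in the frame of bin_yellow between -0.06 and 0.06 m and y of hinge2 in the frame of bin_yellow between -0.075 and 0.075 m and x of tub1 in the frame of bin_red between -0.06 and 0.06 m and y of tub1 in the frame of bin_red between -0.075 and 0.075 m and z of each of tub1, tub2 in the frame of bin_red below 0.052 m and x of tub2 in the frame of bin_red between -0.06 and 0.06 m and y of tub2 in the frame of bin_red between -0.075 and 0.075 m), for 0.3 s.
2. the recessed button is pushed in by the stylus, the fingers not touching the counter (value of joint log_button above 0.0035 m and contact force between stylus and counter above 0.5 N and contact force between the fingers and counter below 0.5 N), for 0.2 s.
At the end, for the whole second after the job is handed in: every item present is at rest inside the bin of its type, below the rim; the stylus lies flat and at rest inside its tray, its whole length within the rim; the button has sprung back out (less than 1.5 mm in) (all of step 1 and x of stylus in the frame of tray between -0.052 and 0.052 m and y of stylus in the frame of tray between -0.046 and 0.046 m and z of stylus in the frame of tray below 0.018 m and x of stylus_tip in the frame of tray between -0.1 and 0.1 m and y of stylus_tip in the frame of tray between -0.05 and 0.05 m and z of stylus_tip in the frame of tray below 0.022 m and linear speed of stylus below 0.03 m/s and value of joint log_button below 0.0015 m); the robot touches nothing.
It fails at once if the tape roll is shifted by more than 50 mm (distance of tape_roll from where it was at the start of the episode above 0.05 m).
It fails at once if the marker is shifted by more than 50 mm (distance of marker from where it was at the start of the episode above 0.05 m).
It fails at once if the scissors is shifted by more than 50 mm (distance of scissors from where it was at the start of the episode above 0.05 m).
Of bolt1, bolt2, bolt3, hinge1, hinge2, tub1, tub2 only 5 to 7 are there at a start; the rules pass over those that are not, and their reading is None.
At some moment in a run one of bolt1, bolt2, bolt3, hinge1, hinge2, tub1, tub2 may be knocked a few centimetres aside while the robot is not near it.
Once in a run the grip may slacken for a moment while it holds something.
It also fails if it takes over 210 s, if anything falls off the work surface, if the arm or the gripper's body presses on something with over 40 N, if the wrist force passes 120 N, or if a joint passes its speed limit or range.

## Working session

There is one attempt and no reset: what is moved stays moved. The work goes in short steps, each a Python script; the robot and the scene stay as the last script left them, time stands still between calls to the robot, and variables do not carry over. Pictures are saved under pics/ and viewed, and the job is handed in when it is done.

```bash
ls; mkdir -p pics; python3 - <<'E'
from plant import robot
import cv2,json
for n in ("side","top","wrist"):
    c=robot.get_calibration(n); print(n,c)
    cv2.imwrite(f"pics/{n}0.png",robot.grab_frame(n))
o=robot.observe();print(o)
E
```

```text
pics
side {'vertical_fov': 56.33399481239177, 'cx': 315.88237260831943, 'cy': 198.28396949722392, 'k1': 0.0016169253107144396, 'rvec': array([ 0.85658769, -2.36259658,  1.26229168]), 'tvec': array([0.41324641, 0.26457501, 0.7652604 ])}
top {'vertical_fov': 56.64129927386433, 'cx': 314.8959670763012, 'cy': 199.4506609621393, 'k1': 0.004043828746832241, 'rvec': array([ 2.18106753, -2.18085742,  0.04192353]), 'tvec': array([-0.00169317,  0.55122204,  1.11093365])}
wrist {'vertical_fov': 59.692962471359216, 'cx': 319.93518015729825, 'cy': 198.79536570018323, 'k1': 0.026111592083820526, 'rvec': array([-2.37830595,  1.58724862,  0.26262247]), 'tvec': array([-0.59882613, -0.04209652,  0.38139854])}
{'time': 0.15, 'q': array([-7.99079689e+01,  5.99053681e+00,  5.53757695e+00,  8.96036982e+01,
        3.86810707e-04,  7.75257311e+01]), 'qvel': array([ 0.04080779, -0.13131282,  0.25831823, -0.10344636,  0.00171604,
        0.01155016]), 'joint_torque': array([ 3.17514481e-03, -5.57356846e+01,  5.04009426e+01,  1.28000777e-02,
       -2.48996193e-04,  3.16260673e-05]), 'tool_pos': array([ 0.23022098, -0.55388609,  0.3033059 ]), 'tcp_rot': array([-1.79944763e+02, -1.26158926e-02,  2.25662938e+01]), 'ft_force': array([-0.97916363, -0.09857002,  0.52094158]), 'torque': array([-0.00891143, -0.02805817,  0.01394042]), 'gripper_width': 0.08570367425402792}
```

View pics/top0.png

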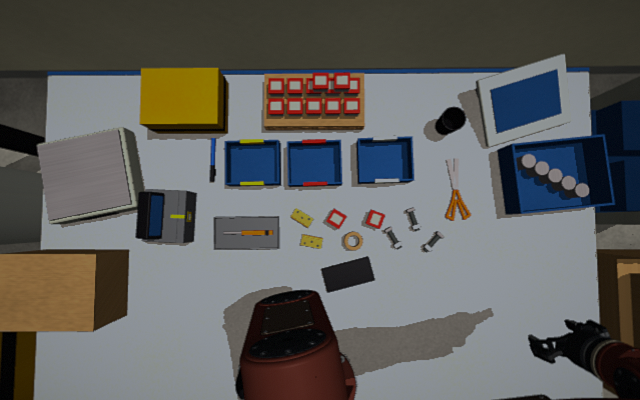

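View pics/side0.png

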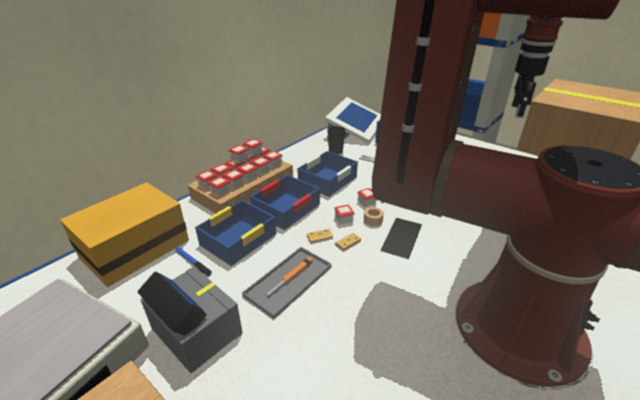

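View pics/wrist0.png

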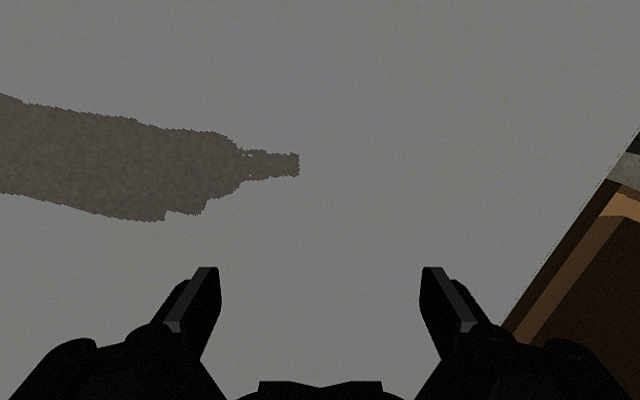

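```bash
cat > h.py <<'E'
import numpy as np, cv2
from plant import robot
def cam(n,c=None):
    c=c or robot.get_calibration(n)
    f=200/np.tan(np.radians(c["vertical_fov"])/2)
    K=np.array([[f,0,c["cx"]],[0,f,c["cy"]],[0,0,1.]])
    R=cv2.Rodrigues(np.array(c["rvec"]))[0]; t=np.array(c["tvec"]).ravel()
    return K,np.array([c["k1"],0,0,0]),R,t
def px2w(C,uv,z):
    K,d,R,t=C
    uv=np.array(uv,float).reshape(-1,1,2)
    n=cv2.undistortPoints(uv,K,d).reshape(-1,2)
    D=np.c_[n,np.ones(len(n))]@R; o=-R.T@t
    return o+D*((z-o[2])/D[:,2])[:,None]
def w2px(C,P):
    K,d,R,t=C
    return cv2.projectPoints(np.array(P,float).reshape(-1,1,3),cv2.Rodrigues(R)[0],t,K,d)[0].reshape(-1,2)
def blobs(m,amin=20,amax=1e9):
    out=[]
    for c in cv2.findContours(m.astype(np.uint8),cv2.RETR_EXTERNAL,cv2.CHAIN_APPROX_NONE)[0]:
        a=cv2.contourArea(c)
        if amin<=a<=amax: out.append(c)
    return out
E
python3 - <<'E'
import cv2
from h import *
im=cv2.imread("pics/top0.png")
cv2.imwrite("pics/topz.png",cv2.resize(im[120:260,130:480],None,fx=2.28,fy=2.28,interpolation=cv2.INTER_CUBIC))
C=cam("top")
print("cam",-C[2].T@C[3])
for n,uv,z in [("hA",(302,217),.012),("hB",(311,241),.012),("tA",(336,218),.037),("tB",(374,219),.037),("b1",(411,219),.012),("b2",(393,238),.012),("b3",(432,241),.012),("tape",(353,241),.03),("Y",(253,163),.06),("R",(315,163),.06),("W",(385,160),.06),("tray",(247,233),.014),("counter front",(195,216),.09),("plate",(347,274),0)]:
    print(n,px2w(C,uv,z).round(3))
E
```

```text
cam [ 0.48419815 -0.02537187  1.14145986]
hA [[0.498 0.038 0.012]]
hB [[0.425 0.01  0.012]]
tA [[ 0.495 -0.065  0.037]]
tB [[ 0.492 -0.177  0.037]]
b1 [[ 0.492 -0.292  0.012]]
b2 [[ 0.435 -0.237  0.012]]
b3 [[ 0.426 -0.354  0.012]]
tape [[ 0.427 -0.115  0.03 ]]
Y [[0.656 0.18  0.06 ]]
R [[ 0.656 -0.003  0.06 ]]
W [[ 0.664 -0.208  0.06 ]]
tray [[0.449 0.205 0.014]]
counter front [[0.5   0.338 0.09 ]]
plate [[ 0.325 -0.099  0.   ]]
```

View pics/topz.png

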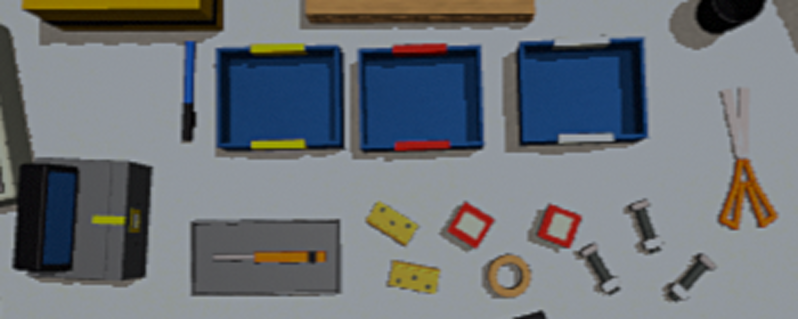

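```bash
python3 - <<'E'
from h import *
from scipy.spatial.transform import Rotation as Ro
o=robot.observe()
K,d,R,t=cam("wrist"); c=-R.T@t
T=Ro.from_euler("xyz",o["tcp_rot"],degrees=True).as_matrix()
print("cam in tool",(T.T@(c-o["tool_pos"])).round(4),"cam axes in tool (cols)\n",(T.T@R.T).round(3), robot.tip_reach)
for yaw in (0,90,-90,180):
  for p in ([.46,-.15,.3],[.46,-.06,.30],[.64,-.2,.2],[.65,.18,.2],[.45,.2,.2]):
    q=robot.ik(p,[180,0,yaw]); print(yaw,p,None if q is None else np.round(q,0))
E
```

```text
cam in tool [ 0.0821 -0.0006 -0.0708] cam axes in tool (cols)
 [[-0.    -0.947 -0.321]
 [ 1.    -0.    -0.   ]
 [ 0.    -0.321  0.947]] 0.0726
0 [0.46, -0.15, 0.3] [-34. -14. -14.  90.   0. 146.]
0 [0.46, -0.06, 0.3] [-24. -18. -17.  91.   0. 156.]
0 [0.64, -0.2, 0.2] [-28.  19.   9.  80.   0. 152.]
0 [0.65, 0.18, 0.2] [   4.   19.   10.   81.    0. -176.]
0 [0.45, 0.2, 0.2] [   9.  -13.  -23.   79.    0. -171.]
90 [0.46, -0.15, 0.3] [-34. -14. -14.  90.   0.  56.]
90 [0.46, -0.06, 0.3] [-24. -18. -17.  91.   0.  66.]
90 [0.64, -0.2, 0.2] [-28.  19.   9.  80.   0.  62.]
90 [0.65, 0.18, 0.2] [ 4. 19. 10. 81.  0. 94.]
90 [0.45, 0.2, 0.2] [  9. -13. -23.  79.   0.  99.]
-90 [0.46, -0.15, 0.3] [ -34.  -14.  -14.   90.    0. -124.]
-90 [0.46, -0.06, 0.3] [ -24.  -18.  -17.   91.    0. -114.]
-90 [0.64, -0.2, 0.2] [ -28.   19.    9.   80.    0. -118.]
-90 [0.65, 0.18, 0.2] [  4.  19.  10.  81.   0. -86.]
-90 [0.45, 0.2, 0.2] [  9. -13. -23.  79.   0. -81.]
180 [0.46, -0.15, 0.3] [-34. -14. -14.  90.   0. -34.]
180 [0.46, -0.06, 0.3] [-24. -18. -17.  91.   0. -24.]
180 [0.64, -0.2, 0.2] [-28.  19.   9.  80.   0. -28.]
180 [0.65, 0.18, 0.2] [ 4. 19. 10. 81.  0.  4.]
180 [0.45, 0.2, 0.2] [  9. -13. -23.  79.   0.   9.]
```

```bash
python3 - <<'E'
from h import *
robot.move_pose([.52,-.15,.34],[180,0,0])
C=cam("wrist"); im=robot.grab_frame("wrist"); cv2.imwrite("pics/w1.png",im)
import pickle; pickle.dump(C,open("w1.pkl","wb"))
print(robot.observe()["time"],robot.observe()["tool_pos"])
E
```

```text
2.0083 [ 0.51984979 -0.15079324  0.33986103]
```

View pics/w1.png

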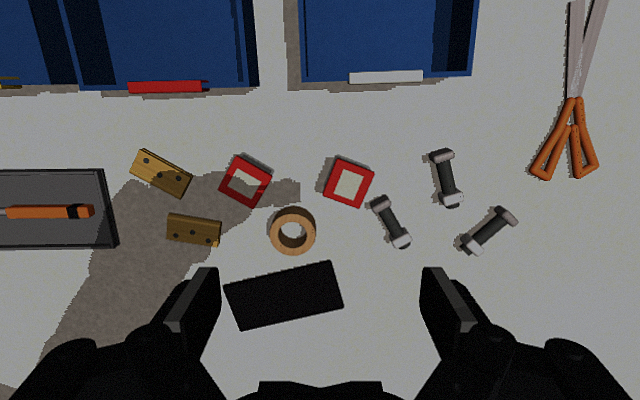

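```bash
cat >> h.py <<'E'
def detect(im,C,kind):
    """returns list of (xy centre, angle deg of long axis, (L,W))"""
    hsv=cv2.cvtColor(im,cv2.COLOR_BGR2HSV).astype(int); H,S,V=hsv[...,0],hsv[...,1],hsv[...,2]
    if kind=="tub": m=((H<8)|(H>172))&(S>150)&(V>70); z=.037
    elif kind=="hinge": m=(H>14)&(H<32)&(S>110)&(V>50); z=.012
    elif kind=="bolt": m=(V<85)&(S<90); z=.012
    m=m.astype(np.uint8)
    m=cv2.morphologyEx(m,cv2.MORPH_CLOSE if kind!="bolt" else cv2.MORPH_OPEN,np.ones((3,3),np.uint8))
    out=[]
    for c in blobs(m,60):
        if c[:,0,1].max()>396 : continue
        P=px2w(C,c.reshape(-1,2).astype(np.float32),z)[:,:2]
        (cx,cy),(a,b),th=cv2.minAreaRect((P*1000).astype(np.float32))
        if b>a: a,b,th=b,a,th+90
        th=(th+90)%180-90
        out.append((np.array([cx,cy])/1000,th,(a,b)))
    lo,hi={"tub":((38,38),(62,62)),"hinge":((52,24),(80,50)),"bolt":((28,9),(56,26))}[kind]
    return [o for o in out if lo[0]<=o[2][0]<=hi[0] and lo[1]<=o[2][1]<=hi[1] and .37<o[0][0]<.58]
E
python3 - <<'E'
from h import *
import pickle
C=pickle.load(open("w1.pkl","rb")); im=cv2.imread("pics/w1.png")
for k in("tub","hinge","bolt"):
    for o in detect(im,C,k): print(k,o[0].round(4),round(o[1],1),np.round(o[2],1), w2px(C,[[*o[0],.012]]).round())
# tray/bin: bins from tags & blue in wrist, top
Ct=cam("top"); it=cv2.imread("pics/top0.png")
h=cv2.cvtColor(it,cv2.COLOR_BGR2HSV).astype(int)
m=(h[...,0]>100)&(h[...,0]<125)&(h[...,1]>140)
for c in blobs(m,800,5000):
    r=cv2.minAreaRect((px2w(Ct,c.reshape(-1,2).astype(np.float32),.06)[:,:2]*1000).astype(np.float32)); print("blue",np.round(r[0]),np.round(r[1]),round(r[2],1))
E
```

```text
tub [ 0.4931 -0.1813] -20.9 [45.3 45. ] [[346. 178.]]
tub [ 0.4942 -0.0663] -31.4 [45.6 45.5] [[249. 177.]]
hinge [0.4262 0.0072] 79.8 [64.7 36.2] [[193. 230.]]
hinge [0.4986 0.037 ] 57.9 [63.9 35.8] [[160. 173.]]
bolt [ 0.4352 -0.2381] 29.8 [42.8 23.7] [[391. 223.]]
bolt [ 0.4882 -0.3008] 8.1 [52.7 22.6] [[447. 182.]]
blue [658.  -0.] [131. 157.] 1.4
blue [658. 183.] [132. 160.] 0.9
blue [ 666. -207.] [131. 161.] 1.6
blue [ 838. -622.] [126. 221.] 17.2
```

```bash
cat >> h.py <<'E'
DOWN=.0726
def best_yaw(xy,z,yaw):
    q0=robot.observe()["q"]; b=None
    for k in (0,180,-180):
        y=yaw+k
        q=robot.ik([xy[0],xy[1],z],[180,0,y])
        if q is None: continue
        c=abs(np.array(q)-q0).max()+ .2*abs(q[5])
        if b is None or c<b[0]: b=(c,(y+180)%360-180,q)
    return b[1],b[2]
def hover(xy,z,yaw):
    y,q=best_yaw(xy,z,yaw); robot.goto_joints(q); return y
def look(name):
    C=cam("wrist"); im=robot.grab_frame("wrist"); cv2.imwrite(f"pics/{name}.png",im); return C,im
E
python3 - <<'E'
from h import *
robot.set_gripper(.05); print(robot.tip_reach)
y=hover([.488,-.30],.22,8); print(y)
C,im=look("b1")
for o in detect(im,C,"bolt"): print(o)
print(robot.observe()["time"])
E
```

```text
0.0726
8
3.3
```

View pics/b1.png

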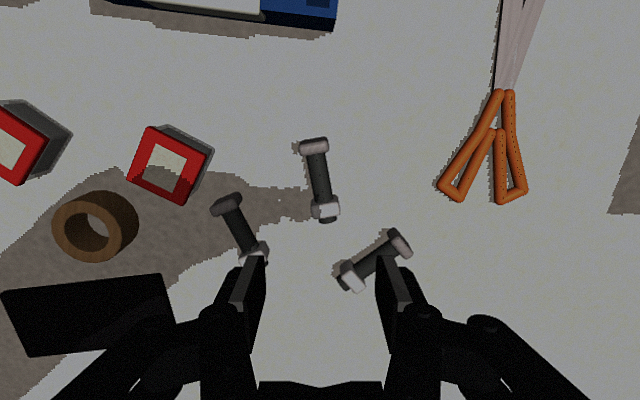

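```bash
python3 - <<'E'
from h import *
im=cv2.imread("pics/b1.png"); v=im.max(2)
print(v[130:225:6,295:345:5])
cv2.imwrite("pics/b1m.png",cv2.resize(((v<75)*255).astype(np.uint8)[120:300,180:440],None,fx=3,fy=3))
E
```

```text
[[152 155 148 153 153 151 147 156 147 148]
 [151 149 150 148 160 152 125 149 147 147]
 [165  35  34  41  79  95 111 152 152 148]
 [ 89 103 124 121 121 122 119 160 151 150]
 [150  61  90  76  47  37 128 148 147 154]
 [153 156  97  39  48  45  18 149 153 147]
 [148 153  91  31  44  47  30 149 148 154]
 [152 152 117  24  37  58  42 155 151 151]
 [150 148 142  36  46  52  44 132 147 148]
 [152 152 124 104  34  50  47  52 153 151]
 [ 97 132  91  97  24  45  48  19 150 153]
 [ 93  91  96  94   8  47  45  42  48 157]
 [ 95  94  97  77  39  35  48  80 116 152]
 [ 93  93 102  71  87 168 154 147 152 127]
 [ 96  88  97 108  90 129 154 153 147 129]
 [ 89  95 147 152 151  20  39  47  49 147]]
```

View pics/b1m.png

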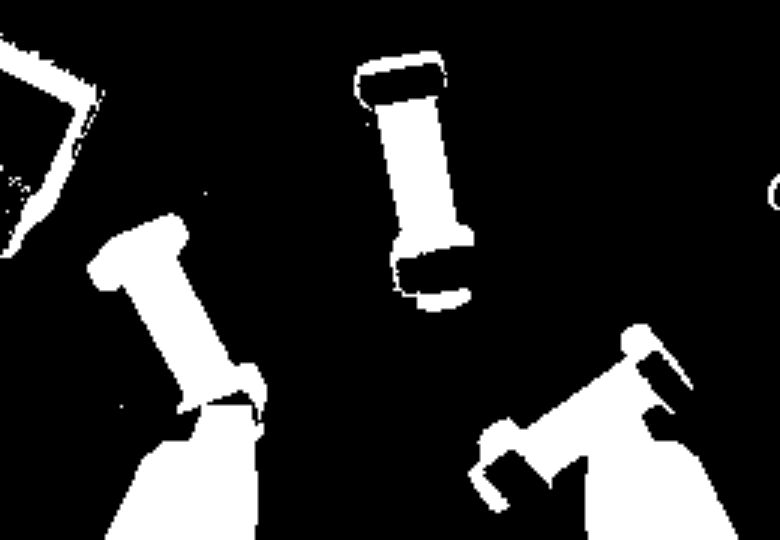

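```bash
cat >> h.py <<'E'
def shank(im,C,near,vmax=65,k=13):
    m=(im.max(2)<vmax).astype(np.uint8)
    m=cv2.morphologyEx(m,cv2.MORPH_OPEN,cv2.getStructuringElement(cv2.MORPH_ELLIPSE,(k,k)))
    out=[]
    for c in blobs(m,300):
        P=px2w(C,c.reshape(-1,2).astype(np.float32),.012)[:,:2]
        (cx,cy),(a,b),th=cv2.minAreaRect((P*1000).astype(np.float32))
        if b>a: a,b,th=b,a,th+90
        out.append((np.array([cx,cy])/1000,(th+90)%180-90,(a,b)))
    out.sort(key=lambda o:np.hypot(*(o[0]-near)))
    return out
def width(): return robot.observe()["gripper_width"]
def grasp(xy,yaw,ztip,opening,guard=12):
    """from hover; returns width after closing"""
    z=ztip+DOWN
    robot.set_gripper(opening)
    robot.line_to([xy[0],xy[1],.15],vel=.2,rotation=[180,0,yaw])
    robot.line_to([xy[0],xy[1],z+.02],vel=.15)
    hit=robot.line_to([xy[0],xy[1],z],vel=.04,guard=guard)
    if hit: print("HIT at",robot.observe()["tool_pos"],robot.observe()["ft_force"].round(1)); return None
    robot.set_gripper(0.0); robot.pause(.1)
    w=width()
    robot.line_to([xy[0],xy[1],.2],vel=.15)
    print("grip",round(w,4),round(width(),4),robot.observe()["ft_force"].round(1)); return width()
def place(xy,yaw,ztip,opening):
    y=hover(xy,.2,yaw)
    print("over bin width",round(width(),4))
    if width()<.004: return False
    robot.line_to([xy[0],xy[1],ztip+DOWN],vel=.15,guard=15)
    robot.set_gripper(opening); robot.pause(.1)
    robot.line_to([xy[0],xy[1],.2],vel=.2)
    return True
E
python3 - <<'E'
from h import *
C=cam("wrist"); im=cv2.imread("pics/b1.png")
r=shank(im,C,[.488,-.30])
for o in r[:3]: print(o[0].round(4),round(o[1],1),np.round(o[2],1))
o=r[0]
if 34<o[2][0]<52 and 12<o[2][1]<24:
    y,_=best_yaw(o[0],.15,o[1])
    w=grasp(o[0],y,.004,.05)
print(robot.observe()["time"])
cv2.imwrite("pics/g1.png",robot.grab_frame("wrist"))
E
```

```text
[ 0.4938 -0.2981] 18.5 [43.1 16. ]
[ 0.4432 -0.234 ] 24.3 [57.2 22.5]
[ 0.6081 -0.2648] -88.1 [54.3  8.9]
grip 0.0138 0.0134 [-0.2 -0.6 -1.2]
6.6667
```

View pics/g1.png

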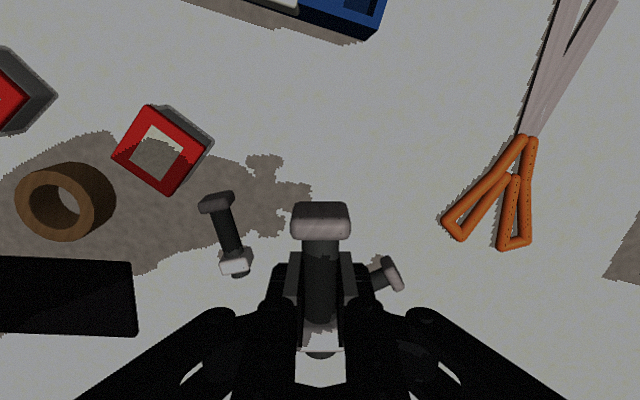

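```bash
cat >> h.py <<'E'
def bolt(near,th,dest,name):
    robot.set_gripper(.06)
    hover(near,.22,th); C,im=look(name)
    r=[o for o in shank(im,C,near) if 34<o[2][0]<52 and 12<o[2][1]<24 and np.hypot(*(o[0]-near))<.06]
    if not r: print("no bolt found"); return
    o=r[0]; print(o[0].round(4),round(o[1],1),np.round(o[2],1))
    y,_=best_yaw(o[0],.15,o[1])
    w=grasp(o[0],y,.004,.05)
    if w and w>.008: print(place(dest,0,.025,.035))
    print(robot.observe()["time"])
E
python3 - <<'E'
from h import *
print(place([.664,-.249],0,.025,.035), robot.observe()["time"])
bolt(np.array([.435,-.237]),28,[.664,-.207],"b2")
C,im=look("after2")
E
```

```text
over bin width 0.0132
True 9.3917
[ 0.4364 -0.2372] 28.5 [42.5 15.8]
grip 0.0139 0.0138 [-0.  -0.9 -2.1]
over bin width 0.0135
True
16.9917
```

View pics/after2.png

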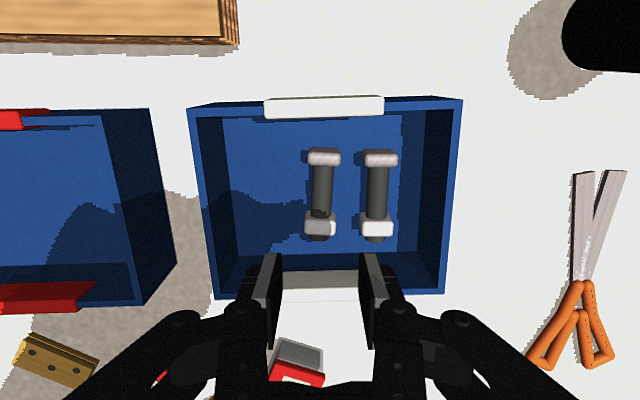

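View pics/b2.png

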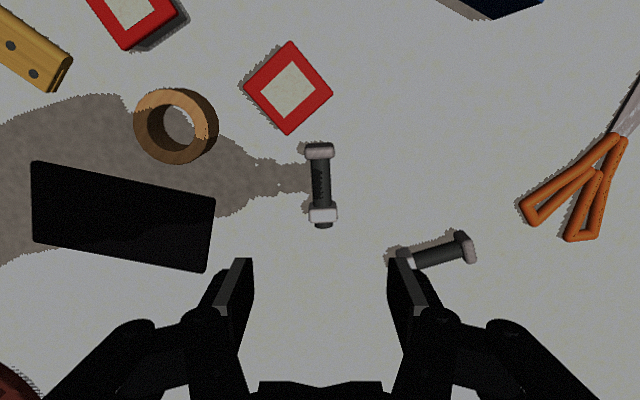

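```bash
cat >> h.py <<'E'
def flat(kind,near,th,dest,name):
    zt,op,pz,pop,wmin={"tub":(.008,.07,.022,.062,.03),"hinge":(.003,.055,.022,.048,.02)}[kind]
    robot.set_gripper(.075)
    hover(near,.24,th); C,im=look(name)
    r=sorted([o for o in detect(im,C,kind) if np.hypot(*(o[0]-near))<.06],key=lambda o:np.hypot(*(o[0]-near)))
    if not r: print("none found"); return
    o=r[0]; print(o[0].round(4),round(o[1],1),np.round(o[2],1))
    yaw=o[1]
    if kind=="tub": yaw=min([o[1],o[1]+90,o[1]-90],key=lambda a:abs(a-th))
    y,_=best_yaw(o[0],.15,yaw)
    w=grasp(o[0],y,zt,op)
    if w and w>wmin: print(place(dest,90 if kind=="tub" else 0,pz,pop))
    print(robot.observe()["time"])
E
python3 - <<'E'
from h import *
bolt(np.array([.426,-.354]),-47,[.664,-.163],"b3")
flat("tub",np.array([.4931,-.1813]),69,[.658,-.037],"t1")
C,im=look("after4")
cv2.imwrite("pics/top4.png",robot.grab_frame("top"))
E
```

```text
[ 0.4123 -0.3831] -40.8 [43.7 16.3]
grip 0.0135 0.0135 [ 0.3 -0.2 -0.9]
over bin width 0.0133
True
25.1917
[ 0.4924 -0.1814] -21.1 [45.3 44.5]
grip 0.0452 0.0452 [ 0.3 -0.3 -1.4]
over bin width 0.0447
True
33.1167
```

View pics/after4.png

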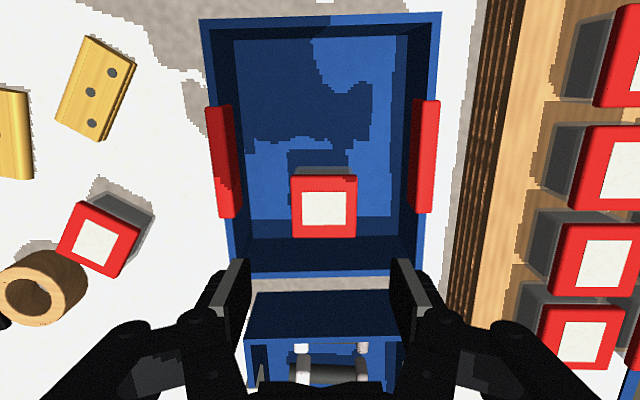

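View pics/top4.png

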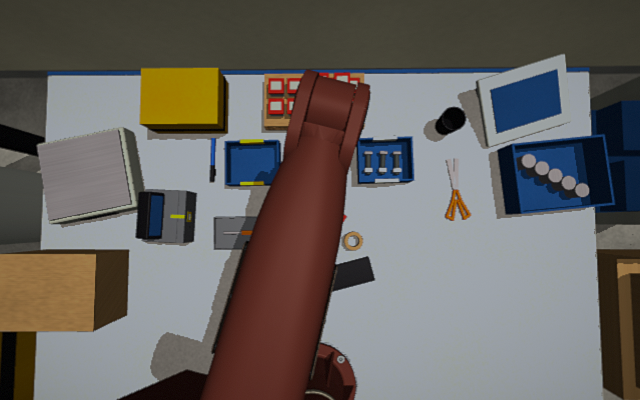

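```bash
python3 - <<'E'
from h import *
flat("tub",np.array([.4942,-.0663]),59,[.658,.037],"t2")
flat("hinge",np.array([.4986,.037]),58,[.656,.151],"h1")
C,im=look("after6")
E
```

```text
[ 0.4938 -0.0655] -31.0 [45.3 44.5]
grip 0.0451 0.0456 [-0.5  0.1 -1.8]
over bin width 0.0452
True
40.3417
[0.4966 0.0393] 58.6 [64.5 32.9]
grip 0.0317 0.0317 [-0.3 -1.  -0.5]
over bin width 0.0317
True
48.5
```

View pics/after6.png

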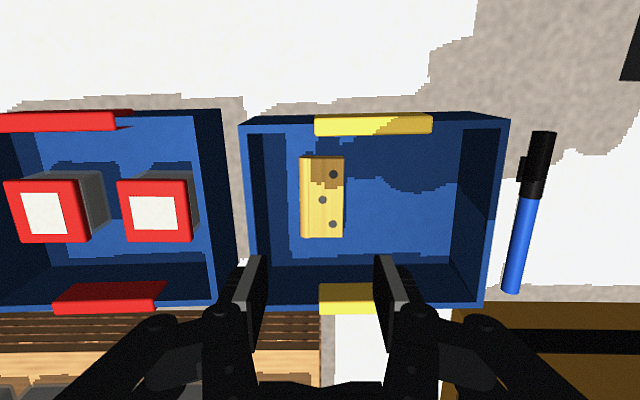

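View pics/h1.png

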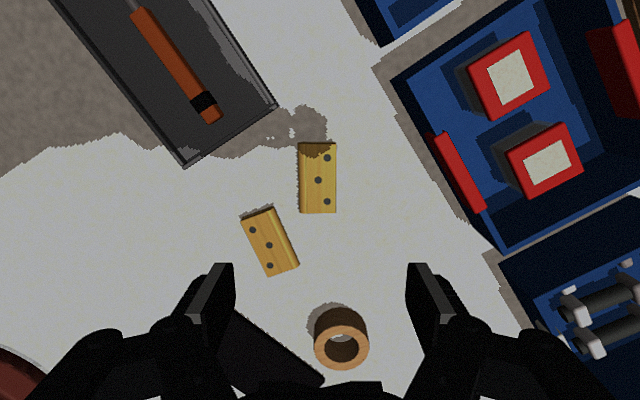

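Both tubs and the first hinge are in their bins. Next is the last hinge, then views of the stylus in its tray and of the counter.

```bash
python3 - <<'E'
from h import *
flat("hinge",np.array([.4262,.0072]),80,[.656,.214],"h2")
C,im=look("after7")
robot.set_gripper(.075)
import pickle
hover([.45,.205],.24,90); C,im=look("sty"); pickle.dump(C,open("sty.pkl","wb")); print(robot.observe()["tool_pos"],robot.observe()["time"])
E
```

```text
[0.4251 0.0089] 79.0 [64.9 32.7]
grip 0.0319 0.0316 [-0.3 -0.1 -0.8]
over bin width 0.0314
True
56.95
[0.45038724 0.20496401 0.24004233] 58.8083
```

View pics/after7.png

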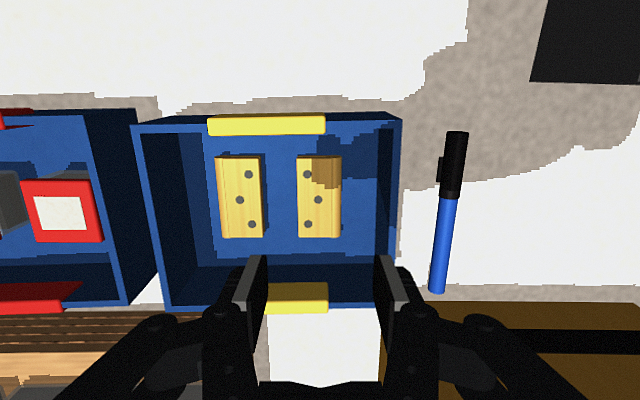

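View pics/sty.png

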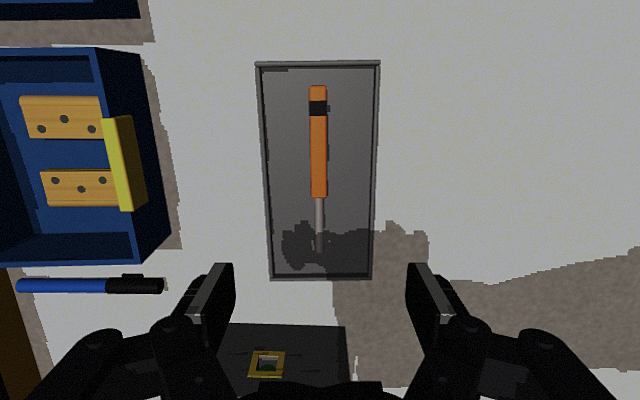

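```bash
python3 - <<'E'
from h import *
from scipy.spatial.transform import Rotation as Ro
import pickle
R=Ro.from_euler("x",35,degrees=True)*Ro.from_euler("z",-90,degrees=True)*Ro.from_euler("x",180,degrees=True)
eul=R.as_euler("xyz",degrees=True)
C=pickle.load(open("sty.pkl","rb"));print("mouth est",px2w(C,(266,363),.055))
ct=np.array([.50,.08,.26])
for i,dx in enumerate((-.04,.04)):
    tcp=ct+[dx,0,0]-R.apply([.0821,0,-.0708]); print(tcp.round(3),"tip",(tcp+R.apply([0,0,.073])).round(3))
    q=robot.ik(tcp,eul); print(None if q is None else np.round(q))
    if q is None: continue
    robot.goto_joints(q); C,im=look(f"cnt{i}"); pickle.dump(C,open(f"cnt{i}.pkl","wb"))
print(robot.observe()["time"])
E
```

```text
mouth est [[0.49956039 0.36838147 0.055     ]]
[0.46  0.188 0.249] tip [0.46  0.23  0.189]
[  -9.  -15.  -25.   87.   34. -101.]
[0.54  0.188 0.249] tip [0.54  0.23  0.189]
[  -8.   -2.  -12.   85.   35. -100.]
59.9583
```

```bash
cd pics; [ -f cnt1.png ] && python3 -c "
import cv2,numpy as np
a=cv2.imread('cnt0.png');b=cv2.imread('cnt1.png')
cv2.imwrite('cnt.png',cv2.resize(np.vstack([a[:300],b[:300]]),(640,600)))"
```

```text
(no output)
```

View pics/cnt.png

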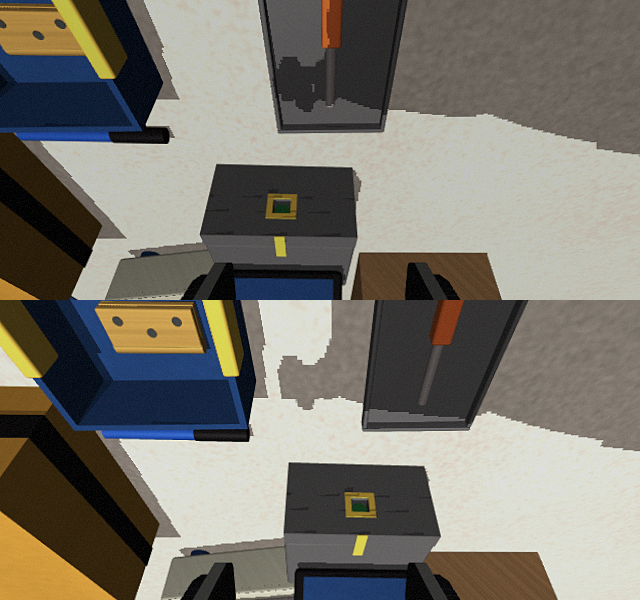

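```bash
python3 - <<'E'
from h import *
import pickle
from scipy.optimize import least_squares
Cs=[];uv=[]
for i in (0,1):
    C=pickle.load(open(f"cnt{i}.pkl","rb")); im=cv2.imread(f"pics/cnt{i}.png"); Cs.append(C)
    h=cv2.cvtColor(im,cv2.COLOR_BGR2HSV).astype(int)
    m=(h[...,0]>18)&(h[...,0]<34)&(h[...,1]>130)&(h[...,2]>50)
    for c in blobs(m,100,2500):
        x,y,w,hh=cv2.boundingRect(c)
        if 180<y<250 and 200<x<420:
            (cx,cy),s,_=cv2.minAreaRect(c); print(i,(round(cx,1),round(cy,1)),np.round(s,1),px2w(C,(cx,cy),.055).round(4))
            if abs(cy-205)<15: uv.append((cx,cy))
            if cy>225:
                P=px2w(C,c.reshape(-1,2).astype(np.float32),.09)[:,:2]; r=cv2.minAreaRect((P*1000).astype(np.float32)); print("stripe",np.round(r[0]),np.round(r[1]),r[2])
f=lambda X:np.concatenate([w2px(C,[X])[0]-u for C,u in zip(Cs,uv)])
s=least_squares(f,[.5,.36,.055]); print("tri",s.x.round(4),np.round(s.fun,2))
# counter face bottom edge: find dark face mask
for i in (0,1):
    im=cv2.imread(f"pics/cnt{i}.png"); g=im.max(2)
    u0=int(uv[i][0])
    pts=[]
    for u in range(u0-55,u0+60,8):
        col=g[130:200,u].astype(int); d=np.diff(cv2.blur(col.astype(np.float32).reshape(-1,1),(1,3)).ravel()); pts.append((u,130+int(np.argmin(d))+.5))
    P=px2w(Cs[i],pts,0.)[:,:2]; 
    k=np.polyfit(P[:,0],P[:,1],1); res=P[:,1]-np.polyval(k,P[:,0]); k=np.polyfit(P[abs(res)<.004,0],P[abs(res)<.004,1],1)
    print("front face y at x=.5",np.polyval(k,.5).round(4),"angle",np.degrees(np.arctan(k[0])).round(2),"resid",res.std().round(4))
# stylus
C=pickle.load(open("sty.pkl","rb")); im=cv2.imread("pics/sty.png")
h=cv2.cvtColor(im,cv2.COLOR_BGR2HSV).astype(int)
m=((h[...,0]>5)&(h[...,0]<16)&(h[...,1]>170)&(h[...,2]>60)).astype(np.uint8)
m[:,:280]=0;m[:,360:]=0; m=cv2.morphologyEx(m,cv2.MORPH_CLOSE,np.ones((25,1),np.uint8))
for c in blobs(m,200):
    P=px2w(C,c.reshape(-1,2).astype(np.float32),.016)[:,:2]; r=cv2.minAreaRect((P*1000).astype(np.float32)); print("handle",np.round(r[0],1),np.round(r[1],1),r[2])
E
```

```text
0 (279.8, 246.0) [21.  10.1] [[0.5083 0.4538 0.055 ]]
stripe [500. 391.] [42. 10.] 87.06434631347656
0 (280.5, 205.5) [25. 31.] [[0.4996 0.369  0.055 ]]
1 (359.8, 244.4) [ 9.9 21.8] [[0.4905 0.4526 0.055 ]]
stripe [499. 389.] [41. 10.] 88.06063079833984
1 (360.5, 204.5) [25. 31.] [[0.4976 0.3695 0.055 ]]
tri [0.4987 0.3622 0.06  ] [ 0.    0.16 -0.   -0.16]
front face y at x=.5 0.3695 angle -2.22 resid 0.0005
front face y at x=.5 0.3694 angle -2.54 resid 0.0004
handle [451.6 174. ] [13.8 94.1] 0.38234230875968933
```

```bash
python3 - <<'E'
from h import *
import pickle
robot.set_gripper(.05)
hover([.4516,.174],.2,-89.6)
print(robot.observe()["tcp_rot"].round(1))
w=grasp(np.array([.4516,.174]),-89.6,.006,.035,guard=10)
C,im=look("sg"); pickle.dump(C,open("sg.pkl","wb")); print(robot.observe()["time"],robot.observe()["tool_pos"],robot.observe()["tcp_rot"].round(1))
E
```

```text
[-180.     0.2  -89.6]
grip 0.0126 0.0124 [ 1.1  0.3 -0.8]
64.2333 [0.45097218 0.17394361 0.19867171] [179.9  -0.  -89.6]
```

View pics/sg.png

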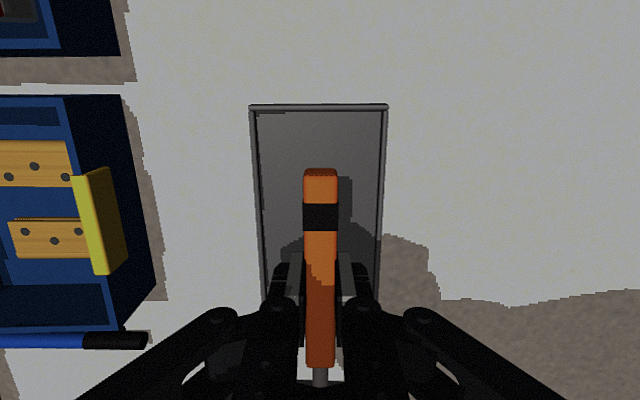

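```bash
python3 - <<'E'
from h import *
import pickle
C=pickle.load(open("sg.pkl","rb"))
print(w2px(C,[[.451,.1265,.138],[.451,.1265,.124],[.451,.2215,.138],[.444,.1265,.138],[.458,.1265,.138],[.451,.2215,.131]]).round(1))
u=np.array([-0.0418,-.999,0])  # not used
d=np.array([np.cos(np.radians(87.6)),np.sin(np.radians(87.6)),0]); m=np.array([.4988,.369,.055])
tip=m-.045*d; tcp=tip-.1025*d+[0,0,.0676]
print(tcp, robot.ik(tcp,[180,0,-92.4]))
robot.line_to(tcp+[0,0,.09],vel=.15,rotation=[180,0,-92.4])
robot.line_to(tcp,vel=.1)
C,im=look("pre"); pickle.dump(C,open("pre.pkl","wb"))
cv2.imwrite("pics/preT.png",cv2.resize(robot.grab_frame("top")[150:260,110:300],None,fx=4,fy=4,interpolation=cv2.INTER_CUBIC))
s=robot.grab_frame("side"); cv2.imwrite("pics/preS.png",s); pickle.dump((cam("side"),cam("top")),open("st.pkl","wb"))
print(robot.observe()["time"],robot.observe()["tool_pos"],width())
E
```

```text
[[319.  175.2]
 [319.1 166.8]
 [317.9 368.9]
 [337.  175.3]
 [301.1 175.1]
 [317.9 357.7]]
[0.49262334 0.22162938 0.1226    ] [ 10.34105085  -1.62643205 -21.16928799  70.45714406   0.
 -77.25894915]
66.0083 [0.49308101 0.22172256 0.12338106] 0.012008368986190964
```

View pics/pre.png

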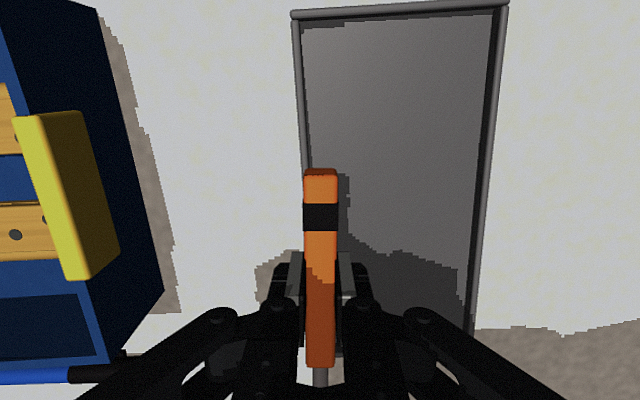

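View pics/preT.png

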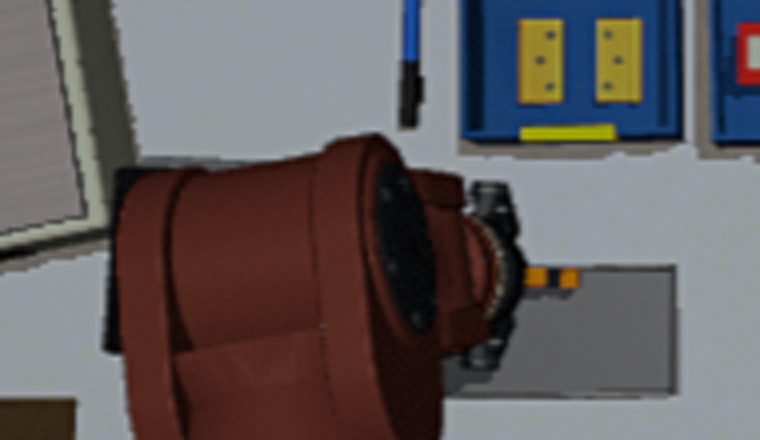

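View pics/preS.png

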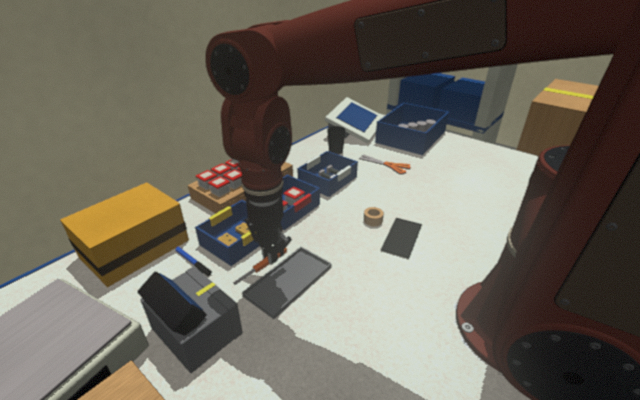

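```bash
python3 - <<'E'
from h import *
import pickle
S,T=pickle.load(open("st.pkl","rb"))
o=robot.observe(); y=np.radians(o["tcp_rot"][2]); print(o["tcp_rot"])
d=np.array([-np.cos(y),-np.sin(y),0]); tip=o["tool_pos"]-[0,0,.0676]+.1025*d
print("tip",tip, w2px(S,[tip, o["tool_pos"]-[0,0,.0676]+.0475*d,[.4988,.369,.055],[.4988,.369,.09]]).round(1))
im=cv2.imread("pics/preS.png"); cv2.imwrite("pics/preSz.png",cv2.resize(im[225:345,190:330],None,fx=5,fy=5,interpolation=cv2.INTER_CUBIC))
E
```

```text
[-1.79930783e+02  1.64387567e-02 -9.23994013e+01]
tip [0.4973722  0.32413269 0.05578106] [[233.1 283.3]
 [253.2 269.6]
 [215.6 295.7]
 [212.9 283.7]]
```

View pics/preSz.png

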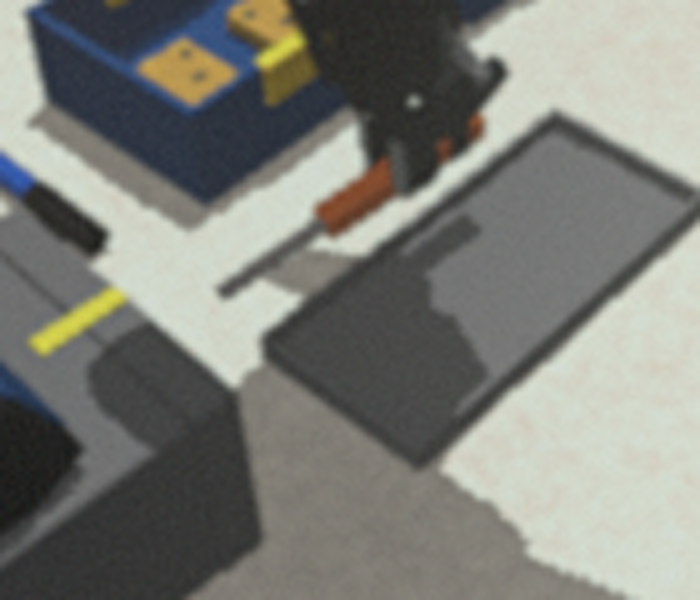

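```bash
python3 - <<'E'
from h import *
d=np.array([np.cos(np.radians(87.6)),np.sin(np.radians(87.6)),0]); m=np.array([.4988,.369,.0555])
tcpat=lambda depth: m+depth*d-.1025*d+[0,0,.0676]
f0=robot.observe()["ft_force"]
h=robot.line_to(tcpat(-.002),vel=.05,guard=6); o=robot.observe(); print("mouth",h,o["tool_pos"],(o["ft_force"]-f0).round(2))
if not h:
    for k in range(1,12):
        dep=.004+k*.0015
        h=robot.line_to(tcpat(dep),vel=.02,guard=10); o=robot.observe()
        F=(o["ft_force"]-f0); print(round(dep,4),h,o["tool_pos"].round(4),F.round(2))
        if h or F[1]<-7: break
    robot.pause(.6); o=robot.observe(); print("held",(o["ft_force"]-f0).round(2),width(),o["time"])
    cv2.imwrite("pics/press.png",robot.grab_frame("side"))
E
```

```text
mouth False [0.49441732 0.26441832 0.12307512] [-1.06 -0.57 -0.45]
0.0055 False [0.4947 0.2722 0.1231] [-0.57 -0.64  0.66]
0.007 False [0.4948 0.2736 0.1231] [-0.07  0.3   0.49]
0.0085 False [0.4949 0.2749 0.1231] [-1.14 -2.08  0.6 ]
0.01 False [0.4949 0.2765 0.123 ] [-0.48 -3.33  0.71]
0.0115 False [0.495 0.278 0.123] [ 0.29 -4.19  0.24]
0.013 False [0.495  0.2791 0.123 ] [-0.3  -7.96  0.5 ]
held [-1.23 -6.25  0.74] 0.012075272714970837 69.3917
```

```bash
python3 - <<'E'
from h import *
d=np.array([np.cos(np.radians(87.6)),np.sin(np.radians(87.6)),0]); p=robot.observe()["tool_pos"]
b=p-.055*d
robot.line_to(b,vel=.06); print("w",width())
robot.line_to(b+[0,0,.06],vel=.12)
C,im=look("carry")
robot.line_to([.4512,.178,.18],vel=.12,rotation=[180,0,-89.6]); print("w",width())
robot.line_to([.4512,.178,.10],vel=.12)
h=robot.line_to([.4512,.178,.0798],vel=.03,guard=8); print(h,robot.observe()["tool_pos"],robot.observe()["ft_force"].round(1))
robot.set_gripper(.035); robot.pause(.2)
robot.line_to([.4512,.178,.24],vel=.15)
C,im=look("placed"); print(robot.observe()["time"])
E
```

```text
w 0.012355185767619582
w 0.012365445459955155
False [0.45124806 0.17801891 0.07985707] [-0.4  0.5 -0.7]
75.3417
```

View pics/placed.png

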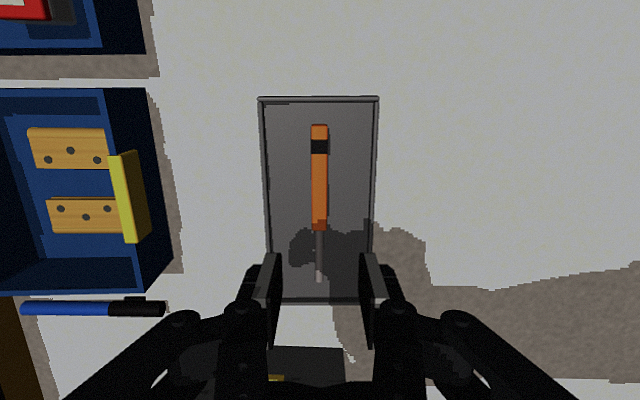

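Stylus lies flat in the tray. I'll go back to the start pose for a final overview.

```bash
python3 - <<'E'
from h import *
robot.goto_joints([-79.91, 5.964, 5.575, 89.605, 0, 77.527])
im=robot.grab_frame("top"); cv2.imwrite("pics/topF.png",cv2.resize(im[120:260,130:480],None,fx=2.28,fy=2.28,interpolation=cv2.INTER_CUBIC)); print(robot.observe()["time"])
Ct=cam("top")
im0=cv2.imread("pics/top0.png"); d=cv2.absdiff(im,im0).max(2)>60
for n,(x,y,w,h) in {"tape":(340,228,28,26),"marker":(205,135,15,50),"scissors":(440,155,32,70)}.items(): print(n,"changed px",int(d[y:y+h,x:x+w].sum()))
h=cv2.cvtColor(im,cv2.COLOR_BGR2HSV).astype(int)
m=((h[...,0]>5)&(h[...,0]<16)&(h[...,1]>150))
m[:,:215]=0;m[:,280:]=0
for c in blobs(m,10): print("stylus handle",px2w(Ct,c.reshape(-1,2).mean(0),.015))
E
```

```text
78.1
tape changed px 0
marker changed px 0
scissors changed px 0
```

View pics/topF.png

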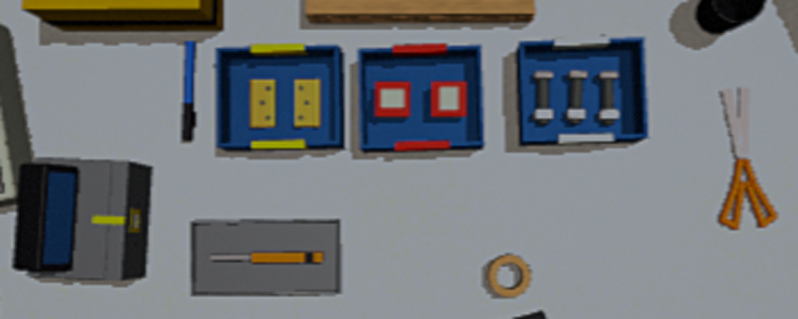

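Everything is in place: two hinges, two tubs and three bolts are in their bins, the stylus is inside its tray, and the bystanders haven't moved. Handing in.

```bash
python3 - <<'E'
from plant import robot
robot.job_done()
E
```

```text
the job is handed in; nothing more can be done
```

The job is done and handed in at about 78 s of the 210 s allowed. No verdict is reported back.

- **Sorting:** All seven items were present. Three bolt sets are in the white bin, two hinges in the yellow and two tubs in the red. One bolt had been knocked about 30 mm aside. I found it again from the wrist camera and picked it up normally. The gripper showed no slip on any lift.
- **Button:** I pushed it with the stylus tip for just over 0.6 s. The force rose to about 4 N over the spring travel. It reached about 8 N at the stop and was about 6 N at the end of the hold. The gripper stayed about 90 mm from the counter's front.
- **Stylus:** It lies flat in its tray, inside the rim in both the wrist and top views.
- **Final checks:** The last top view shows everything in place, and the areas around the tape roll, marker and scissors are unchanged.
- **Checks that failed or disagreed:**
  - My last numeric check of the stylus position found nothing because the colour mask missed it, so its position rests on the pictures.
  - Two-view triangulation put the recess at 60 mm height and 7 mm nearer the robot's right. I used the given 55 mm height, which agreed with the measured front face and the contact depth.
  - I did not measure the button springing back, only that the stylus was withdrawn.

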